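# Tuck the angle strip under the stage's hinged leaf and hold it down

## Robot

A 6-joint arm with a two-finger parallel gripper is mounted at the origin on a cart in front of the work surface, level with it; the furniture and walls round the work are solid. World frame = base frame: x ahead of the robot, y to its left, z up, the work surface at z = 0. Lengths are in m, angles in rad, forces in N, time in s.
With the tool pointing down it reaches from about 0.35 to 0.775 m from the base axis. Payload 7.3 kg.
Tool frame: the origin (TCP) lies on the centre line of the jaws, within the pads' length; the fingertips stand 17 mm ahead of it and the grasp point (between the pads) lies 2 mm behind it (robot.tcp_to_tips is the distance from the TCP to the fingertips, in m); z points along the fingers, y is the line along which they close (so a half turn about z gives the same grasp; the last joint's range is limited). The gripper opens to 92 mm and grips with 3 to 60 N. Pads are 19 mm wide; open, the fingers measure 130 mm over their backs; the gripper's body (75 mm by 190 mm) begins 47 mm behind the grasp point.
Start: joints at [-1.339, 0.342, 1.524, -0, 1.275, -0.146], TCP at [0.194, -0.488, 0.244] pointing down, gripper open.
Joint ranges: [-2.53, 2.53], [-0.77, 2.02], [0.04, 2.7], [-1, 4.14], [0.28, 2.66], [-3.11, 3.11]. Speed limits (rad/s): [2.57, 2.57, 3.14, 3.14, 3.14, 3.14].

## Interface

Orientations are given as [roll, pitch, yaw] about the fixed x, y, z axes, in that order (R = Rz(yaw) Ry(pitch) Rx(roll)).
In Python, from cell import robot gives the robot as it stands. The module is installed in compiled form; this text tells all that it offers.
- The arm moves only by the tool carry_out, never from a script. Its argument "commands" is a list of rows, each a list of 3 entries, a list of its own where there are three numbers: the shift along the tool's x, y, z in m, then the turn about the tool's z in rad, then the opening, from 0 (shut) to 1 (fully open). In form: [[[dx, dy, dz], yaw, claw], ...]. A call has 1 to 20 rows; each row shifts and turns the commanded pose from where the row before left it, along the tool's axes as they then stand; what a row does not reach is not made up. A row lasts 1/8 s, in which the tool goes at most 62.5 mm and 10.7 degrees, less where a joint would pass 70% of its speed; a pose out of reach is approached as far as the arm can. A call is refused whole if a number of a shift passes 0.0625 or a number of a turn 0.188, either way. A call with a gripper value outside its range is refused whole. The fingers move at their own pace and stop on an object; "newtons" is the grip in N (left out, the last holds). Time passes only in rows, so rows that do not move let the fingers close. It gives the time, the measured TCP pose, the force, the opening and the grip force at its end, in the units of the state.
- robot.observe(): the state, without advancing time (a new reading comes with each control period).
- robot.read_camera(name): name is "scene" or "top"; returns a dict with "pixels" (384x512x3 uint8, red, green, blue), "fx", "fy", "cx", "cy" (pixels), "view" (4x4, takes a point from world to camera coordinates). Camera axes: x right, y up, looking along -z (the intrinsics and any distortion apply to the point x, -y, -z); pixel columns grow to the right and rows downward; lengths in m; the calibration is good to about 2 mm. A picture is of the moment at which its call begins. There is no depth.
- robot.hand_in(): hands the job in; it is judged then, once.
Trained networks look in a picture, given as the dict that the camera call returned (one of the last four; its "shot" number tells which), for a name from the list of things; names that differ only in an ending like _2 or _b are one class to them, and where a whole thing is asked for, a point or a joint stands for the part that bears it (a point fixed in the world has none). Each returns a list of dicts, best first, with "p" (0 to 1); they miss things now and then, are a little off and sometimes report something else, mostly with a low value. They report only what shows in the picture. A call takes as long as a camera call. They do not tell look-alikes from the thing itself.
- robot.find_in(picture, name): "at" ([column, row] in pixels, amid what is visible of it).
- robot.tip_of(picture, name): "at" ([column, row] in pixels: a listed point, or the origin of a listed thing).
The state is a dict: "time": time; "qpos": joint angles; "qvel": joint speeds; "joint_efforts": joint torques, N m; "tool_pos": TCP position; "tool_rot": TCP orientation; "contact_force": force on the tool from outside, world axes, zero at the start; "torque": the same for the moment, N m; "opening": finger opening in m; "grip_force": force on a finger pad.
Only numpy, scipy, OpenCV 4.12 (cv2) and the standard library are available. Lean on these libraries where they do the work, as an engineer would, in place of code of your own. Each camera call takes 0.05 s, during which the arm holds its last target. There are 200 camera calls.

## Task

The long pin standing in the grey mounting stage is in the way: pull it out and stand it in the beaker. Then slide the flat foot of the aluminium angle strip squarely in under the stage's hinged leaf, about 3 cm deep, without lifting the leaf, and hold the strip pressed down flat on the stage with a push of about 10 N, so that a colleague can screw it down. Finish while still holding and pressing it; leave the other things on the bench alone.

Things in the scene. Friction and masses are not known exactly. Their poses are not given: they have to be found in the camera images.
- stage: grey mounting stage, fixed: plate 240 (x) x 180 (y) x 25 mm. Origin: centre of its underside; x points from the open end to the hinged leaf (tucking direction), z up; upper face at z = 25 mm. The pin's socket (11.5 mm wide, 20 mm deep) is at x = y = 0. Low rest blocks under the leaf at y = +-67 mm (x 40 to 70, 124 mm clear between); hinge blocks at x = 92 mm: keep the toe short of x = 90 mm
- leaf (a joint): angle (rad) of the steel leaf, a thin plate 144 mm wide (y), hinged at stage x = 100 mm, 12.5 mm above the upper face. 0 = lying on its rests, level, its underside 9 mm above the stage; grows as the free edge lifts. 0.12 kg, falls back by itself. More than 0.08 counts as lifted
- leaf_edge (a point): middle of the leaf's free edge, on its underside where the flat part begins (stage x = 30 mm, y = 0, 9 mm above the upper face). From there a lip slopes up towards the open end, to stage x = 20 mm, about 17 mm above the upper face
- strip: loose aluminium angle strip, 0.13 to 0.25 kg, flat on the bench: foot 80 (x) x 100 (y) x 5 mm, with an upstand along its rear edge, 8 mm thick, 100 mm long, rising to 42 mm above the underside. Origin: centre of the foot's underside; x points from the upstand to the toe (front edge, to be tucked), z up. Grip the upstand across its 8 mm; its mid-plane is at x = -36 mm
- strip_toe (a point): middle of the strip's toe (front edge), at underside level: strip x = +40 mm
- pin: loose steel pin, 110 mm long, 10 mm in diameter with a 12 mm wide head over its uppermost 25 mm, about 0.06 kg. It starts upright in the stage's socket, its foot 5 mm above the bench. Origin: centre of the foot; z points along the pin to the head
- pin_foot (a point): centre of the pin's foot
- beaker: loose clear glass beaker standing open on the bench, 51 mm outside diameter, about 44 mm inside, 66 mm high, floor 3 mm thick, 0.12 kg. Origin: centre of its underside, z up
- tape_1: bystander: roll of black tape lying flat, 63 mm wide, 19 mm high; origin at the centre of its underside
- vial_3: bystander: small standing vial, 25 mm wide, 52 mm high; origin at the centre of its underside
- spare_kf_clamp: bystander: ring-shaped metal clamp lying flat, 68 x 50 x 17 mm; origin at the centre of its underside
Things that resemble listed ones, but are neither listed nor needed, are in the scene too. Of the things that look like the strip, the smaller one is meant.

How it is judged:
By the outcome, as a careful person would: the job done as asked, in the order asked, and still so for the second after the job is handed in, while the arm keeps its last pose, push and grip.
It also fails if it takes over 54 s, if anything falls off the work surface, if the arm or the gripper's body presses on something with over 40 N, if the wrist force passes 120 N, or if a joint passes its speed limit or range.

## Working session

There is one attempt and no reset: what is moved stays moved. The work goes in short steps, Python scripts to look and compute and a tool call to move; the robot and the scene stay as the last step left them, time stands still between calls to the robot, and variables do not carry over. Pictures are saved under pics/ and viewed, at most 10 in all, crops included, and the job is handed in when it is done.

Besides the shell and the picture viewer there is one more tool, called after "Call:" by a JSON object that holds its "api" and its "payload", one argument or row to a line. carry_out: Moves the arm, as the interface text tells. Its arguments: {"type":"object","properties":{"commands":{"type":"array"},"newtons":{"type":"number"}},"required":["commands"]}

```bash
mkdir -p pics && cat > h.py <<'E'
import numpy as np, cv2
from cell import robot
from scipy.spatial.transform import Rotation as R
def ray(p,uv):
    V=np.array(p["view"]); d=np.array([(uv[0]-p["cx"])/p["fx"],-(uv[1]-p["cy"])/p["fy"],-1.])
    return -V[:3,:3].T@V[:3,3], V[:3,:3].T@d
def at_z(p,uv,z):
    o,d=ray(p,uv); return o+d*(z-o[2])/d[2]
def proj(p,X):
    V=np.array(p["view"]); c=V[:3,:3]@np.array(X)+V[:3,3]
    return np.array([p["cx"]+p["fx"]*c[0]/-c[2], p["cy"]-p["fy"]*c[1]/-c[2]])
def tri(ps,uvs):
    A=np.zeros((3,3));b=np.zeros(3)
    for p,u in zip(ps,uvs):
        o,d=ray(p,u);d=d/np.linalg.norm(d);M=np.eye(3)-np.outer(d,d);A+=M;b+=M@o
    return np.linalg.solve(A,b)
def save(p,name,crop=None,s=1):
    im=cv2.cvtColor(np.asarray(p["pixels"]),cv2.COLOR_RGB2BGR)
    if crop: im=im[crop[1]:crop[3],crop[0]:crop[2]]
    cv2.imwrite("pics/"+name,cv2.resize(im,None,fx=s,fy=s,interpolation=cv2.INTER_CUBIC))
E
python3 - <<'E'
from h import *
np.set_printoptions(precision=3,suppress=True)
T=robot.read_camera("top");S=robot.read_camera("scene")
save(T,"t0.png",s=1.5);save(S,"s0.png",s=1.5)
print({k:v for k,v in T.items() if k!="pixels"})
print({k:v for k,v in S.items() if k!="pixels"})
for n in ["stage","strip","strip_toe","pin","pin_foot","beaker","leaf_edge","tape_1","vial_3","spare_kf_clamp"]:
    for nm,P in (("T",T),("S",S)):
        for r in robot.tip_of(P,n)[:3]: print(n,nm,np.array(r["at"]).round(1),round(r["p"],2),at_z(P,r["at"],{"leaf_edge":.034,"pin":.005,"pin_foot":.005}.get(n,0)))
print(robot.observe())
E
```

```text
{'fx': 370.26871419986213, 'fy': 370.26871419986213, 'cx': 254.78867135688523, 'cy': 195.26860821821728, 'view': array([[-0.071, -0.997, -0.004,  0.414],
       [ 0.976, -0.07 ,  0.208, -0.508],
       [-0.208,  0.011,  0.978, -1.037],
       [ 0.   ,  0.   ,  0.   ,  1.   ]]), 'shot': 1}
{'fx': 434.6303896794474, 'fy': 434.6303896794474, 'cx': 253.39745971162202, 'cy': 187.61518597210696, 'view': array([[-0.436, -0.9  ,  0.   ,  0.558],
       [ 0.633, -0.307,  0.71 , -0.26 ],
       [-0.639,  0.31 ,  0.704, -1.002],
       [ 0.   ,  0.   ,  0.   ,  1.   ]]), 'shot': 2}
stage T [354.4 181.4] 0.83 [0.569 0.063 0.   ]
stage S [277.7 209.9] 0.6 [0.468 0.319 0.   ]
stage S [337.4 163.1] 0.59 [0.56  0.061 0.   ]
stage S [336.4 157.8] 0.2 [ 0.582  0.05  -0.   ]
strip T [273.9 216.9] 0.74 [0.476 0.322 0.   ]
strip T [224.1 163. ] 0.59 [0.659 0.465 0.   ]
strip S [130.  285.5] 0.92 [0.407 0.748 0.   ]
strip S [277.9 206.5] 0.58 [0.479 0.312 0.   ]
strip S [335.2 159.2] 0.48 [ 0.578  0.057 -0.   ]
strip_toe T [272.9 208.3] 0.87 [0.503 0.323 0.   ]
strip_toe T [115.3 250.9] 0.64 [0.407 0.806 
[... 506 characters left out ...]
S [357.3 226.2] 0.91 [0.324 0.155 0.   ]
vial_3 T [226.8 166. ] 0.48 [0.648 0.457 0.   ]
vial_3 S [207.4 178.8] 0.43 [0.669 0.448 0.   ]
spare_kf_clamp T [353.6 169.9] 0.66 [0.607 0.061 0.   ]
spare_kf_clamp S [203.1 225.5] 0.66 [0.505 0.525 0.   ]
{'time': 1.1, 'qpos': array([-1.339,  0.342,  1.524,  0.   ,  1.275, -0.146]), 'qvel': array([-0.002,  0.001,  0.   , -0.001, -0.   ,  0.   ]), 'joint_efforts': array([ -0.001, -43.114, -24.448,   0.072,   0.048,  -0.   ]), 'tool_pos': array([ 0.194, -0.488,  0.244]), 'tool_rot': array([3.141, 0.   , 0.378]), 'contact_force': array([0.24 , 0.146, 1.003]), 'torque': array([-0.022, -0.022, -0.028]), 'grip_force': 0.0, 'opening': 0.09182270197448196}
```

View pics/t0.png

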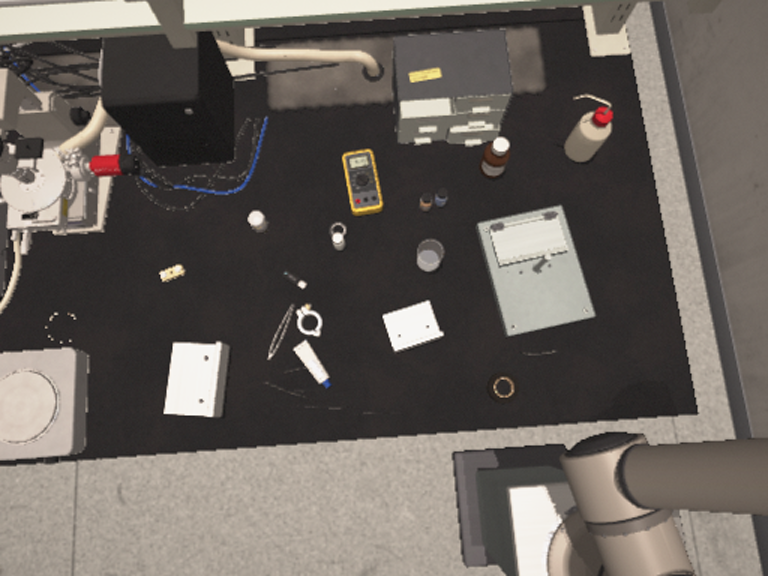

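View pics/s0.png

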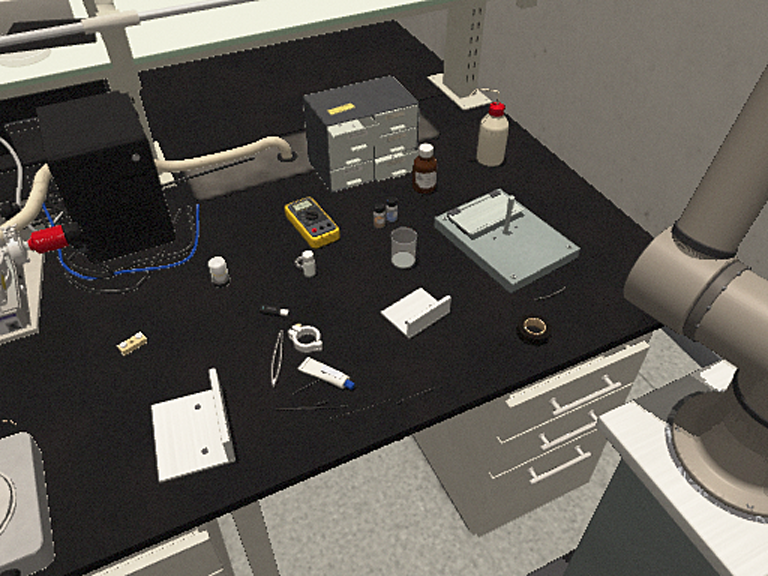

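The top view shows the stage at about (357,180), with its leaf on the far side. The pin is at (360,176), the beaker at (286,170) and the small strip at (274,217) with its upstand near the robot, all in native pixels. I'll zoom in to pick the corners.

```bash
python3 - <<'E'
from h import *
T=robot.read_camera("top");S=robot.read_camera("scene")
save(T,"t1.png",(245,130,405,240),5);save(S,"s1.png",(245,120,395,230),5)
E
```

```text
(no output)
```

View pics/t1.png

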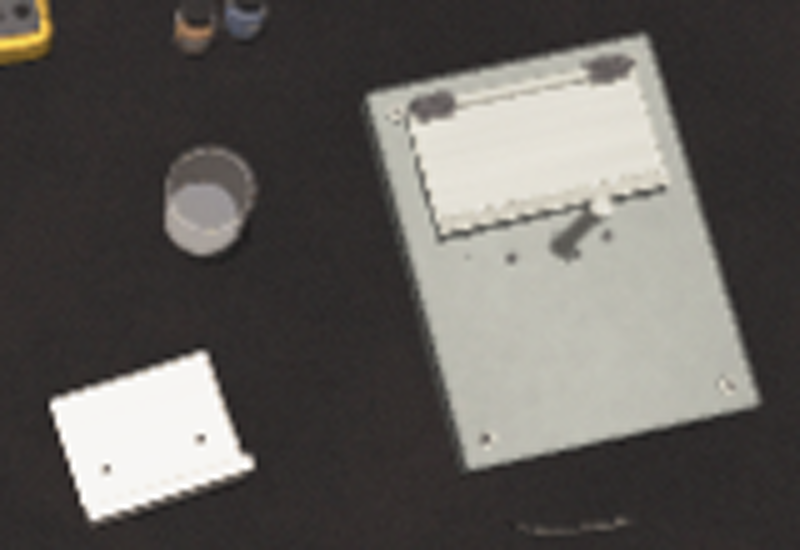

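View pics/s1.png

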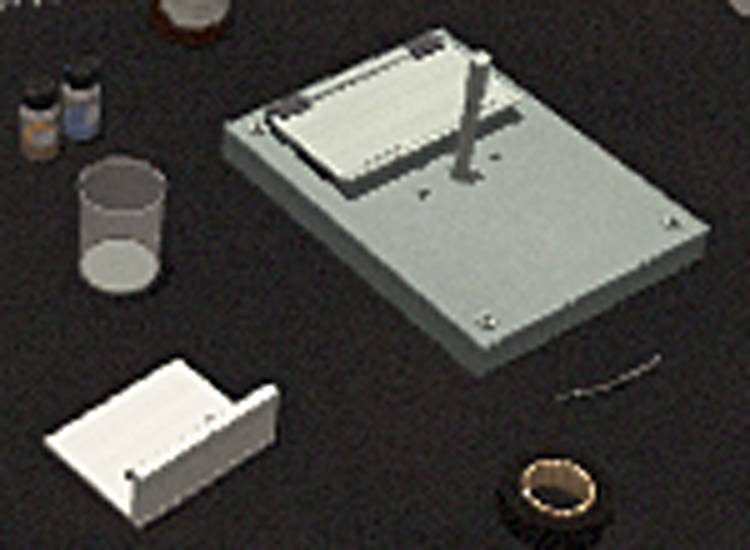

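The crops give clean corners for the stage's upper face and the strip, plus the beaker rim and base and the pin's head and base. I'll fit poses to them.

```bash
python3 - <<'E'
from h import *
from scipy.optimize import least_squares
np.set_printoptions(precision=4,suppress=True)
T=robot.read_camera("top");S=robot.read_camera("scene")
pt=lambda u,v:np.array([245+(u+.5)/5-.5,130+(v+.5)/5-.5]); ps=lambda u,v:np.array([245+(u+.5)/5-.5,120+(v+.5)/5-.5])
def fit(obs,x0,use=(0,1)):
    def f(q):
        c,s=np.cos(q[2]),np.sin(q[2]);o=[]
        for k,(P,uv,m) in enumerate(obs):
            o+=list(proj(P,[q[0]+c*m[0]-s*m[1],q[1]+s*m[0]+c*m[1],m[2]])-uv)
        return np.array(o)
    r=least_squares(f,x0,loss="soft_l1");print(r.x,"resid px",f(r.x).round(1));return r.x
st=[((368,95),(228,124),(.12,.09)),((650,35),(440,30),(.12,-.09)),((760,404),(710,230),(-.12,-.09)),((469,467),(488,350),(-.12,.09))]
a=[(T,pt(*t),(*m,.025)) for t,s,m in st];b=[(S,ps(*s),(*m,.025)) for t,s,m in st]
print("stage");fit(a,[.56,.06,.2]);fit(b,[.56,.06,.2]);st=fit(a+b,[.56,.06,.2])
a=[(T,pt(50,402),(.04,.05,.005)),(T,pt(207,352),(.04,-.05,.005)),(T,pt(255,461),(-.04,-.05,.042))]
b=[(S,ps(45,440),(.04,.05,.003)),(S,ps(180,360),(.04,-.05,.005)),(S,ps(140,527),(-.04,.05,0)),(S,ps(276,388),(-.04,-.05,.042)),(S,ps(272,438),(-.04,-.05,.0)),(S,ps(135,485),(-.04,.05,.042))]
print("strip");fit(a,[.48,.32,.2]);fit(b,[.48,.32,.2]);fit(a+b,[.48,.32,.2])
print("beaker rim",at_z(T,pt(210,190),.066),at_z(S,ps(123,185),.066),"base",at_z(T,pt(204,220),.003),at_z(S,ps(120,266),.003))
print("pin head",at_z(S,ps(480,57),.115),at_z(T,pt(600,203),.115),"base",at_z(S,ps(465,177),.025),at_z(T,pt(566,252),.025))
E
```

```text
stage
[0.5712 0.0617 0.1433] resid px [ 0.3 -0.3 -0.3 -0.  -0.   0.1  0.1  0.2]
[0.5701 0.0594 0.1479] resid px [-0.4  0.5  0.3 -0.2  0.3 -0.2 -0.2 -0.1]
[0.5706 0.0607 0.1451] resid px [ 0.6 -0.1 -0.1  0.1  0.4  0.2  0.5  0.4 -0.8  0.4  0.  -0.2 -0.1 -0.1
 -0.8 -0.1]
strip
[0.475  0.3205 0.2574] resid px [ 0.2 -0.1 -0.4 -0.5  0.2  0.6]
[0.4757 0.3196 0.2354] resid px [-0.5  0.  -0.6 -0.7 -0.5  0.4  0.5  0.3  0.2  0.8  0.9 -1.6]
[0.4753 0.3202 0.2457] resid px [ 0.4 -0.4 -0.1 -0.5  0.2  0.7 -0.6  0.4 -0.9 -0.6 -0.4  0.6  0.4  0.3
  0.1  0.8  1.1 -1.4]
beaker rim [0.6104 0.2766 0.066 ] [0.6115 0.2731 0.066 ] base [0.6092 0.2754 0.003 ] [0.6106 0.2738 0.003 ]
pin head [0.5722 0.0604 0.115 ] [0.573  0.0634 0.115 ] base [0.569  0.0584 0.025 ] [0.5673 0.0591 0.025 ]
```

Call:
{"api": "carry_out", "payload": {
  "commands": [
    [[0.0461,-0.0309,0],0,0.5],
    [[0.0461,-0.0309,0],0,0.5],
    [[0.0461,-0.0309,0],0,0.5],
    [[0.0461,-0.0309,0],0,0.5],
    [[0.0461,-0.0309,0],0,0.5],
    [[0.0461,-0.0309,0],0,0.5],
    [[0.0461,-0.0309,0],0,0.5],
    [[0.0461,-0.0309,0],0,0.5],
    [[0.0461,-0.0309,0],0,0.5],
    [[0.0461,-0.0309,0],0,0.5],
    [[0.0461,-0.0309,0],0,0.5],
    [[0.0461,-0.0309,0],0,0.5],
    [[0,0,0],-0.167,0.5],
    [[0,0,0],-0.167,0.5],
    [[0,0,0],-0.167,0.5],
    [[0,0,0],-0.167,0.5],
    [[0,0,0.015],-0.167,0.5],
    [[0,0,0.015],-0.167,0.5],
    [[0,0,0.015],-0.167,0.5],
    [[0,0,0.015],-0.167,0.5]
  ]
}}

```text
time: 3.8
tool_pos: [0.5711, 0.0607, 0.1832]
tool_rot: [3.142, 0.0, 1.719]
contact_force: [-0.3, -0.3, 0.3]
opening: 0.0458
grip_force: 0.0
```

Call:
{"api": "carry_out", "payload": {
  "commands": [
    [[0,0,0.03],0,0.5],
    [[0,0,0.03],0,0.5],
    [[0,0,0.022],0,0.5],
    [[0,0,0],0,0.5],
    [[0,0,0],0,0],
    [[0,0,0],0,0],
    [[0,0,0],0,0],
    [[0,0,0],0,0],
    [[0,0,0],0,0],
    [[0,0,0],0,0]
  ],
  "newtons": 25
}}

```text
time: 5.05
tool_pos: [0.5714, 0.0607, 0.1021]
tool_rot: [3.141, 0.0, 1.714]
contact_force: [0.2, -0.2, 2.0]
opening: 0.0094
grip_force: 25.0
```

Call:
{"api": "carry_out", "payload": {
  "commands": [
    [[0,0,-0.005],0,0],
    [[0,0,-0.01],0,0],
    [[0,0,-0.02],0,0],
    [[0,0,-0.03],0,0],
    [[0,0,-0.03],0,0],
    [[0,0,0],0,0]
  ]
}}

```text
time: 5.8
tool_pos: [0.5723, 0.0607, 0.1995]
tool_rot: [3.136, 0.001, 1.714]
contact_force: [0.8, -0.5, -1.6]
opening: 0.0101
grip_force: 25.0
```

```bash
python3 - <<'E'
from h import *
T=robot.read_camera("top");S=robot.read_camera("scene")
a=np.asarray(T["pixels"])[100:240,245:405];b=np.asarray(S["pixels"])[90:230,235:395]
cv2.imwrite("pics/c2.png",cv2.cvtColor(cv2.resize(np.hstack([a,b]),None,fx=2.5,fy=2.5,interpolation=cv2.INTER_CUBIC),cv2.COLOR_RGB2BGR))
o=robot.observe();print(o["tool_pos"],o["opening"],o["grip_force"],o["contact_force"],[(r["at"],r["p"]) for r in robot.tip_of(S,"pin_foot")])
E
```

```text
[0.57072741 0.060714   0.19639869] 0.010229195303311725 24.99990552663803 [ 1.09208916  0.01901796 -0.4889828 ] [([340.4, 135.0], 0.56), ([204.5, 225.0], 0.28)]
```

View pics/c2.png

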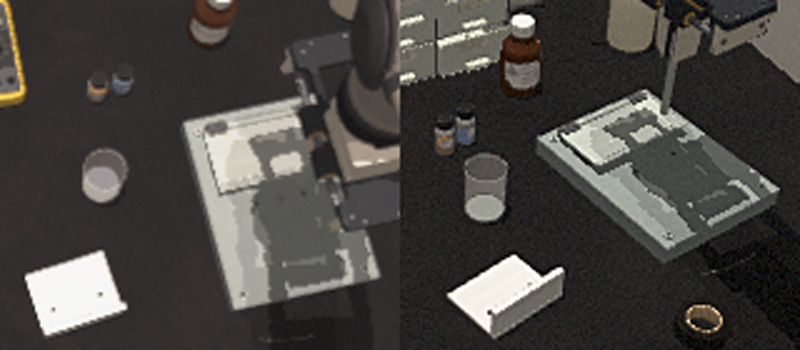

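Call:
{"api": "carry_out", "payload": {
  "commands": [
    [[0.0412,0.014,0],0,0],
    [[0.0412,0.014,0],0,0],
    [[0.0412,0.014,0],0,0],
    [[0.0412,0.014,0],0,0],
    [[0.0412,0.014,0],0,0],
    [[0,0,0],0,0]
  ]
}}

```text
time: 6.7
tool_pos: [0.6101, 0.2774, 0.1943]
tool_rot: [-3.139, -0.0, 1.718]
contact_force: [-0.7, 0.1, -0.8]
opening: 0.01
grip_force: 25.0
```

```bash
python3 - <<'E'
from h import *
T=robot.read_camera("top");S=robot.read_camera("scene")
save(S,"s3.png",(210,80,350,200),5)
o=robot.observe();print(o["tool_pos"],o["tool_rot"],o["opening"]);p=o["tool_pos"]
f=proj(S,[p[0],p[1],p[2]-.097]);r=proj(S,[.610,.2745,.066]);print("foot exp crop",(f-[210,80])*5,"rim crop",(r-[210,80])*5)
for P in (T,S): print([(np.round(r["at"],1),r["p"],at_z(P,r["at"],p[2]-.097)) for r in robot.tip_of(P,"pin_foot")])
E
```

```text
[0.61030489 0.27437294 0.19492982] [-3.13860361e+00  1.06703226e-03  1.71462012e+00] 0.010201970371741084
foot exp crop [296.44524314 342.22863579] rim crop [295.05333113 385.19434593]
[]
[(array([270.3, 148.5]), 0.42, array([0.60883593, 0.27189178, 0.09792982])), (array([267.9, 173.8]), 0.41, array([0.51769964, 0.32642591, 0.09792982]))]
```

View pics/s3.png

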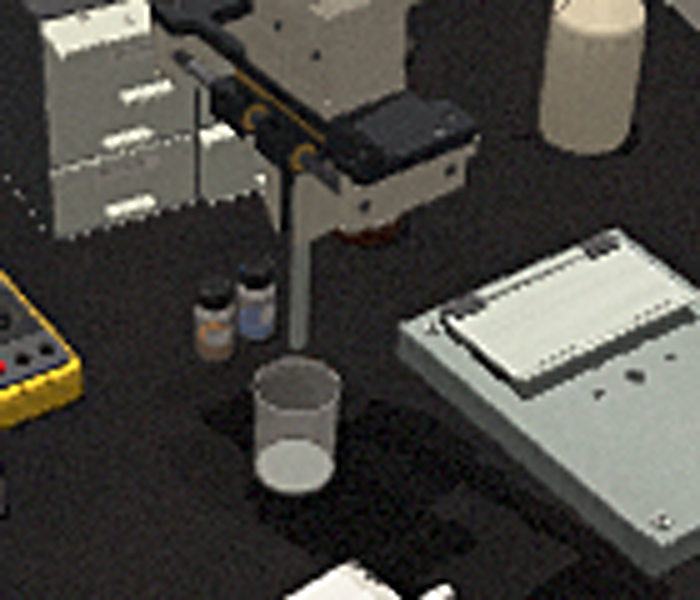

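Call:
{"api": "carry_out", "payload": {
  "commands": [
    [[0,0,0.025],0,0],
    [[0,0,0.025],0,0],
    [[0,0,0.02],0,0],
    [[0,0,0.014],0,0],
    [[0,0,0.006],0,0],
    [[0,0,0.002],0,0],
    [[0,0,0],0,0]
  ]
}}

```text
time: 7.78
tool_pos: [0.6113, 0.2746, 0.1053]
tool_rot: [3.141, -0.0, 1.714]
contact_force: [-0.3, -0.0, -0.7]
opening: 0.0104
grip_force: 25.0
```

Call:
{"api": "carry_out", "payload": {
  "commands": [
    [[0,0,0.003],0,0],
    [[0,0,0.002],0,0],
    [[0,0,0],0,0],
    [[0,0,0],0,0.25],
    [[0,0,0],0,0.35],
    [[0,0,0],0,0.45],
    [[0,0,0],0,0.5],
    [[0,0,-0.01],0,0.5],
    [[0,0,-0.03],0,0.5],
    [[0,0,-0.04],0,0.5],
    [[0,0,-0.04],0,0.5]
  ]
}}

```text
time: 9.15
tool_pos: [0.611, 0.2746, 0.2217]
tool_rot: [3.141, -0.0, 1.714]
contact_force: [0.7, 0.4, 0.4]
opening: 0.046
grip_force: 0.0
```

Call:
{"api": "carry_out", "payload": {
  "commands": [
    [[0.0153,-0.0409,0],0,0.5],
    [[0.0153,-0.0409,0],0,0.5],
    [[0.0153,-0.0409,0],0,0.5],
    [[0.0153,-0.0409,0],-0.1,0.5],
    [[0,0,0.045],0,0.5],
    [[0,0,0.045],0,0.5],
    [[0,0,0],0,0.5],
    [[0,0,0],0,0.5]
  ]
}}

```text
time: 10.15
tool_pos: [0.4414, 0.3123, 0.1315]
tool_rot: [3.139, -0.001, 1.814]
contact_force: [0.7, -1.0, 0.4]
opening: 0.0458
grip_force: 0.0
```

```bash
python3 - <<'E'
from h import *
T=robot.read_camera("top");S=robot.read_camera("scene")
a=np.asarray(T["pixels"])[130:250,215:375];b=np.asarray(S["pixels"])[120:240,205:365]
cv2.imwrite("pics/c4.png",cv2.cvtColor(cv2.resize(np.hstack([a,b]),None,fx=2.5,fy=2.5,interpolation=cv2.INTER_CUBIC),cv2.COLOR_RGB2BGR))
o=robot.observe();print(o["tool_pos"],o["tool_rot"])
E
```

```text
[0.44167318 0.31241898 0.13185539] [ 3.13777125e+00 -8.29327933e-04  1.81358490e+00]
```

View pics/c4.png

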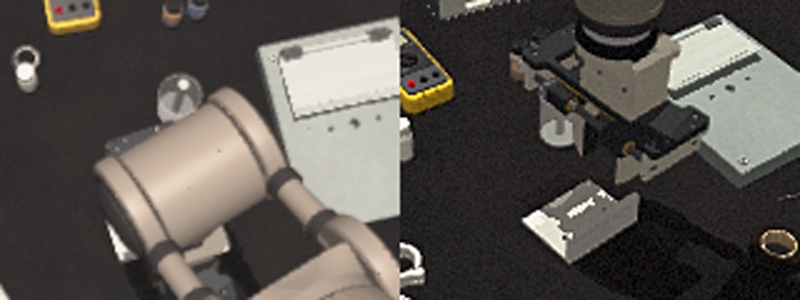

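Call:
{"api": "carry_out", "payload": {
  "commands": [
    [[0,0,0.04],0,0.5],
    [[0,0,0.04],0,0.5],
    [[0,0,0.02],0,0.5],
    [[0,0,0.005],0,0.5],
    [[0,0,0],0,0.5],
    [[0,0,0],0,0],
    [[0,0,0],0,0],
    [[0,0,0],0,0],
    [[0,0,0],0,0],
    [[0,0,0],0,0],
    [[0,0,0],0,0]
  ],
  "newtons": 55
}}

```text
time: 11.62
tool_pos: [0.4404, 0.3118, 0.0248]
tool_rot: [3.142, 0.0, 1.814]
contact_force: [-0.9, -0.0, 1.3]
opening: 0.0078
grip_force: 55.0
```

Call:
{"api": "carry_out", "payload": {
  "commands": [
    [[0,0,-0.01],0,0],
    [[0,0,-0.025],0,0],
    [[0,0,-0.025],0,0],
    [[-0.0447,-0.0008,0],0,0],
    [[-0.0447,-0.0008,0],0,0],
    [[-0.0447,-0.0008,0],0,0],
    [[-0.0447,-0.0008,0],0,0],
    [[-0.0447,-0.0008,0],0,0],
    [[-0.0447,-0.0008,0],0,0],
    [[0,0,0],0.098,0],
    [[0,0,0],0,0],
    [[0,0,0],0,0],
    [[0,0,0],0,0]
  ]
}}

```text
time: 13.25
tool_pos: [0.5001, 0.051, 0.0848]
tool_rot: [-3.142, 0.0, 1.718]
contact_force: [0.3, -0.5, -2.8]
opening: 0.0077
grip_force: 55.0
```

```bash
python3 - <<'E'
from h import *
np.set_printoptions(precision=4,suppress=True)
for i in range(4):
    P=robot.read_camera(("top","scene")[i%2]);o=robot.observe();print(o["tool_pos"],o["tool_rot"],o["contact_force"],o["opening"])
    if i==0:T=P
    if i==1:S=P
a=np.asarray(T["pixels"])[120:240,265:425];b=np.asarray(S["pixels"])[100:220,255:415]
cv2.imwrite("pics/c5.png",cv2.cvtColor(cv2.resize(np.hstack([a,b]),None,fx=2.5,fy=2.5,interpolation=cv2.INTER_CUBIC),cv2.COLOR_RGB2BGR))
p=o["tool_pos"];c,s=np.cos(.145),np.sin(.145);z=p[2]-.0248
for m in ((.076,.05),(.076,-.05)):
    X=[p[0]+c*m[0]-s*m[1],p[1]+s*m[0]+c*m[1],z+.005]
    print("toe corner exp in pic: top",(proj(T,X)-[265,120])*2.5,"scene",(proj(S,X)-[255,100])*2.5+[400,0])
E
```

```text
[0.5001 0.0509 0.0848] [-3.1415  0.0001  1.7176] [ 0.5765 -0.7179 -2.0161] 0.007892554922657929
[0.5001 0.0509 0.0847] [-3.1415  0.0001  1.7173] [-0.8941  0.2737 -2.3264] 0.007862156036168808
[0.5002 0.0508 0.0847] [-3.1416  0.0001  1.717 ] [-0.4896  0.6061 -1.8521] 0.007502680201284961
[0.5002 0.0507 0.0847] [-3.1416  0.0001  1.7168] [-0.8312  0.2002 -1.0957] 0.0075065769261990845
toe corner exp in pic: top [197.0961 143.917 ] scene [574.0021 124.7695]
toe corner exp in pic: top [278.8693 126.2793] scene [636.5027  95.2242]
```

View pics/c5.png

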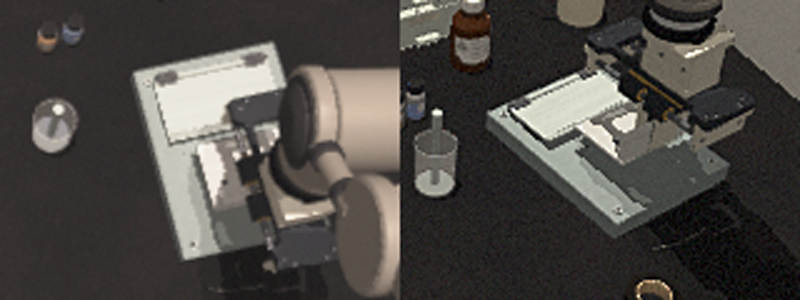

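Call:
{"api": "carry_out", "payload": {
  "commands": [
    [[0,0,0.015],0,0],
    [[0,0,0.013],0,0],
    [[0,0,0.004],0,0],
    [[0,0,0.001],0,0],
    [[0,0,0],0,0],
    [[0,0,0],0,0]
  ]
}}

```text
time: 14.2
tool_pos: [0.5005, 0.0504, 0.052]
tool_rot: [3.141, 0.0, 1.716]
contact_force: [0.6, 0.5, -2.4]
opening: 0.0079
grip_force: 55.0
```

Call:
{"api": "carry_out", "payload": {
  "commands": [
    [[0,0,0.0015],0,0],
    [[0,0,0],0,0],
    [[0,0,0],0,0]
  ]
}}

```text
time: 14.58
tool_pos: [0.5003, 0.0504, 0.0502]
tool_rot: [3.142, 0.0, 1.716]
contact_force: [0.6, 1.0, -2.3]
opening: 0.0079
grip_force: 55.0
```

Call:
{"api": "carry_out", "payload": {
  "commands": [
    [[0,0.008,0],0,0],
    [[0,0.01,0],0,0],
    [[0,0.01,0],0,0],
    [[0,0,0],0,0],
    [[0,0,0],0,0]
  ]
}}

```text
time: 15.2
tool_pos: [0.5276, 0.0544, 0.05]
tool_rot: [-3.141, -0.0, 1.716]
contact_force: [0.3, 0.1, -2.1]
opening: 0.008
grip_force: 55.0
```

Call:
{"api": "carry_out", "payload": {
  "commands": [
    [[0,0.007,0],0,0],
    [[0,0.007,0],0,0],
    [[0,0.007,0],0,0],
    [[0,0.006,0],0,0],
    [[0,0,0],0,0],
    [[0,0,0],0,0]
  ]
}}

```text
time: 15.95
tool_pos: [0.5544, 0.0583, 0.0501]
tool_rot: [-3.141, 0.0, 1.716]
contact_force: [-0.5, -0.0, -2.6]
opening: 0.0081
grip_force: 55.0
```

No resistance on the way in. Now I'll press down gradually.

Call:
{"api": "carry_out", "payload": {
  "commands": [
    [[0,0,0.001],0,0],
    [[0,0,0.0005],0,0],
    [[0,0,0],0,0],
    [[0,0,0],0,0]
  ]
}}

```text
time: 16.45
tool_pos: [0.5544, 0.0583, 0.0498]
tool_rot: [3.141, 0.0, 1.716]
contact_force: [-3.6, -0.5, 7.7]
opening: 0.0077
grip_force: 55.0
```

```bash
python3 - <<'E'
from h import *
np.set_printoptions(precision=4,suppress=True)
for i in range(4):
    P=robot.read_camera(("top","scene")[i%2]);o=robot.observe();print(o["tool_pos"],o["tool_rot"],o["contact_force"],o["opening"])
    if i==0:T=P
    if i==1:S=P
a=np.asarray(T["pixels"])[120:240,265:425];b=np.asarray(S["pixels"])[100:220,255:415]
cv2.imwrite("pics/c6.png",cv2.cvtColor(cv2.resize(np.hstack([a,b]),None,fx=2.5,fy=2.5,interpolation=cv2.INTER_CUBIC),cv2.COLOR_RGB2BGR))
E
```

```text
[0.5544 0.0583 0.0498] [3.1414 0.0002 1.7159] [-3.573   0.2128  7.6327] 0.0077115495209564575
[0.5545 0.0583 0.0498] [3.1413 0.0002 1.7158] [-3.8471 -0.5406  7.584 ] 0.007669715273077641
[0.5545 0.0583 0.0498] [3.1413 0.0002 1.7159] [-3.331  -0.6018  7.8048] 0.007794198252323731
[0.5544 0.0583 0.0498] [3.1413 0.0002 1.7158] [-3.9474  1.2845  7.9639] 0.007495616192002435
```

View pics/c6.png

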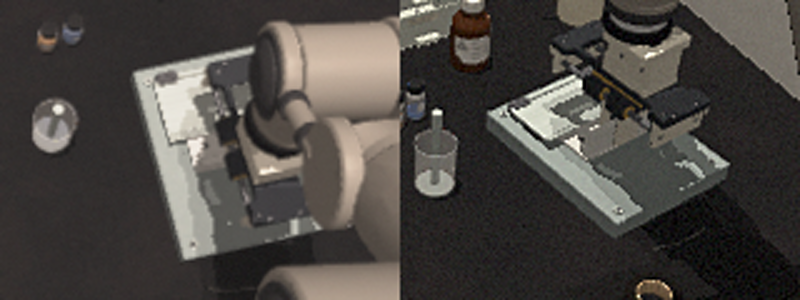

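Call:
{"api": "carry_out", "payload": {
  "commands": [
    [[0,0,0.0002],0,0],
    [[0,0,0],0,0],
    [[0,0,0],0,0],
    [[0,0,0],0,0]
  ]
}}

```text
time: 17.15
tool_pos: [0.5544, 0.0583, 0.0498]
tool_rot: [3.141, 0.0, 1.716]
contact_force: [-3.7, 0.4, 8.5]
opening: 0.0075
grip_force: 55.0
```

```bash
python3 -c "
from cell import robot
print(robot.hand_in())"
```

```text
the job is handed in; nothing more can be done
None
```

The job is handed in: the pin is standing in the beaker, and the arm is holding the strip about 30 mm under the leaf, square to the stage, pressed down with about 10 N (8.5 N at the wrist plus the strip's weight); I felt no resistance sliding it in and saw no lift in the last picture, but did not measure the leaf angle.

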